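# Mark the third bay and push the eraser home

### The arm

A 6-joint arm with a two-finger parallel gripper is mounted at the origin on the work surface; the furniture and walls round the work are solid. World frame = base frame: x ahead of the robot, y to its left, z up, the work surface at z = 0. Lengths are in m, angles in degrees, forces in N, time in s.
With the tool pointing down it reaches from about 0.4 to 0.825 m from the base axis. Payload 7 kg.
Tool frame: the origin (TCP) lies between the finger pads; the fingertips stand 25 mm ahead of it and the grasp point (between the pads) lies 6 mm ahead of it; z points along the fingers, y is the line along which they close (so a half turn about z gives the same grasp; the last joint's range is limited). The gripper opens to 88 mm and grips with 3 to 60 N. Pads are 19 mm wide; open, the fingers measure 130 mm over their backs; the gripper's body (78 mm by 193 mm) begins 47 mm behind the grasp point.
Start: joints at [-52.477, 20.546, 0.682, 0, -70.136, -16.507], TCP at [0.242, -0.63, 0.252] pointing down, gripper open.
Joint ranges: [-176.03, 176.03], [-82.01, 121.73], [-58.28, 71.71], [-173.87, 95.51], [-174.79, -0.11], [-173.66, 173.66]. Speed limits (degrees/s): [136.94, 136.94, 172.46, 180, 180, 180].

### API

Orientations are given as [roll, pitch, yaw] about the fixed x, y, z axes, in that order (R = Rz(yaw) Ry(pitch) Rx(roll)).
In Python, from plant import r gives the robot as it stands.
- The arm moves only by the shell command python3 -m crank 'ROWS' [FORCE]. ROWS is JSON, a list of rows, each a list of 3 entries, a list of its own where there are three numbers: the turn, a rotation vector about the tool's x, y, z in degrees, then the shift along the tool's x, y, z in cm, then the closure, from -1 (fully open) to 1 (shut). In form: [[[wx, wy, wz], [dx, dy, dz], fingers], ...]. A call has 1 to 8 rows; each row shifts and turns the commanded pose from where the row before left it, along the tool's axes as they then stand; what a row does not reach is not made up. A row lasts 1/10 s, in which the tool goes at most 50 mm and 8.59 degrees, less where a joint would pass 70% of its speed; a pose out of reach is approached as far as the arm can. A call with a gripper value outside its range is refused whole. The fingers move at their own pace and stop on an object; FORCE is the grip in N (left out, the last holds). Time passes only in rows, so rows that do not move let the fingers close. It gives the time, the measured TCP pose, the force, the opening and the grip force at its end, in the units of the state.
- r.get_state(): the state, without advancing time (a new reading comes with each control period).
- r.capture(name): name is "side" or "top"; returns a dict with "color" (384x512x3 uint8, red, green, blue), "range_z" (384x512 float32, m along the optical axis (not along the pixel's ray), 0 where there is no reading), "intrinsics" (3x3 intrinsics, pixels), "k1" (the pictures are not rectified: a ray, as slopes to the right and down, at radius r is drawn at 1 + k1 r^2 times it, then the intrinsics apply), "world_from_camera" (4x4, takes a point from camera to world coordinates). Camera axes: x right, y down, z forward; pixel columns grow to the right and rows downward; lengths in m; the calibration is good to about 2 mm. A picture is of the moment at which its call begins.
- r.close_job(): hands the job in; it is judged then, once.
The state is a dict: "time_s": time; "joints": joint angles; "qd": joint speeds; "joint_torque": joint torques, N m; "tcp_pos": TCP position; "eef_rot": TCP orientation; "contact_force": force on the tool from outside, world axes, zero at the start; "moment": the same for the moment, N m; "gripper_width": finger opening in m; "gripper_force": force on a finger pad.
Only numpy, scipy, OpenCV 4.12 (cv2) and the standard library are available. Lean on these libraries where they do the work, as an engineer would, in place of code of your own. Each camera call takes 0.05 s, during which the arm holds its last target. There are 200 camera calls.

### The job

Count the gaps of the desk organiser starting from the end with the tall round post. First run a fingertip along the rail to push the grey index tab until it stands over the third gap; then push the eraser lengthwise across the desk into that third gap, straight, until its end meets the back board. Only push with the fingers, never pinch, lift or tip the eraser, and leave the other small things where they are.

Things in the scene. Friction and masses are not known exactly. Their poses are not given: they have to be found in the camera images.
- organiser: fixed wooden divider rack without floor. Origin: under the middle of its back board; +x to the rear, away from the robot, y along the board (+y: its left end seen from the robot). Board 284 mm long, 34 high, 6 thick (front face x = -3 mm). Six gaps open to the front, parted by five dividers, closed at y = +-139.5 mm by 5 mm end walls; walls 30 mm high, front ends at x = -40 mm
- rail_mid (a point): middle of the rail, a 6 mm steel rod along the organiser's y, 42 mm above the desk, right above the back board; held at y = +-136 mm by brackets 12 x 8 mm whose tops are 48 mm above the desk
- divider_1: number 1 of five fixed upright metal dividers, counted from the organiser's left (+y) end wherever the post is; 4 mm thick, 30 mm high, from x = -3 to -39 mm. Origin: on its middle plane, under the middle of the back board; axes as the organiser's. Dividers stand about 46 mm apart, each up to 4 mm off, so the gaps differ (34 to 50 mm clear)
- divider_2: number 2 of five fixed upright metal dividers, counted from the organiser's left (+y) end wherever the post is; 4 mm thick, 30 mm high, from x = -3 to -39 mm. Origin: on its middle plane, under the middle of the back board; axes as the organiser's. Dividers stand about 46 mm apart, each up to 4 mm off, so the gaps differ (34 to 50 mm clear)
- divider_3: number 3 of five fixed upright metal dividers, counted from the organiser's left (+y) end wherever the post is; 4 mm thick, 30 mm high, from x = -3 to -39 mm. Origin: on its middle plane, under the middle of the back board; axes as the organiser's. Dividers stand about 46 mm apart, each up to 4 mm off, so the gaps differ (34 to 50 mm clear)
- divider_4: number 4 of five fixed upright metal dividers, counted from the organiser's left (+y) end wherever the post is; 4 mm thick, 30 mm high, from x = -3 to -39 mm. Origin: on its middle plane, under the middle of the back board; axes as the organiser's. Dividers stand about 46 mm apart, each up to 4 mm off, so the gaps differ (34 to 50 mm clear)
- divider_5: number 5 of five fixed upright metal dividers, counted from the organiser's left (+y) end wherever the post is; 4 mm thick, 30 mm high, from x = -3 to -39 mm. Origin: on its middle plane, under the middle of the back board; axes as the organiser's. Dividers stand about 46 mm apart, each up to 4 mm off, so the gaps differ (34 to 50 mm clear)
- tall_post: fixed turned wooden post 61 mm tall, 19 mm across its knob, just outside one end of the organiser (left or right) and 28 mm in front of its board's middle plane; gaps are counted from this end: the gap next to it is the first. Origin: centre of its underside
- short_foot: fixed wooden stub 14 mm tall, 18 mm across, the same way outside the organiser's other end. Origin: centre of its underside
- tab (a joint): where the index tab stands along the rail, m: 0 at organiser y = +100 mm, growing towards -y, to 0.20 at y = -100 mm (organiser y of the tab = 0.100 - value). It slides with about 1.2 N of friction plus some drag and stays where it is left; it cannot leave the rail
- tab_top (a point): middle of the top of the grey plastic index tab that rides on the rail: 72 mm above the desk; the tab is an upright block 12 mm wide along the rail, 16 mm thick, reaching from 36 to 72 mm above the desk (a slightly wider foot, 14 x 18 mm, below 47 mm). Above 48 mm nothing but the tab stands on the rail
- eraser: loose white eraser in a card sleeve, 22 x 44 x 12 mm, 16 g, lying flat on the desk in front of the organiser. Origin: centre of its underside; y along its 44 mm length, z up. Its length starts within about 25 degrees of the gaps' direction. Pushed home against the back board its other end stands about 7 mm out of the gap
- usb_stick: bystander: memory stick 17 x 51 x 8 mm on the desk to the left of the eraser. Origin: centre of its underside, y along its length
- sharpener: bystander: pencil sharpener 15 x 25 x 14 mm lying in the second gap from the right. Origin: centre of its underside
- binder_clip: bystander: black binder clip 24 x 24 x 27 mm standing in the second gap from the left. Origin: centre of its underside
- note_block: bystander: block of sticky notes 41 x 51 x 10 mm on the desk to the right of the eraser. Origin: centre of its underside
- mug: bystander: mug 78 x 108 x 89 mm at the left side of the desk. Origin: centre of its underside
There are look-alikes about, which are no part of the job. What is shaped like the eraser but orange or turquoise is not meant.

How it is judged:
By the outcome, as a careful person would: the job done as asked, in the order asked, and still so for the second after the job is handed in, with the robot touching nothing.
It also fails if it takes over 67 s, if anything falls off the work surface, if the arm or the gripper's body presses on something with over 40 N, if the wrist force passes 120 N, or if a joint passes its speed limit or range.

## Working session

There is one attempt and no reset: what is moved stays moved. The work goes in short steps, Python scripts to look and compute and a shell command to move; the robot and the scene stay as the last step left them, time stands still between calls to the robot, and variables do not carry over. Pictures are saved under pics/ and viewed, at most 10 in all, crops included, and the job is handed in when it is done.

```bash
ls; mkdir -p pics; python3 - <<'E'
from plant import r
import cv2,numpy as np
print(r.get_state())
for n in("side","top"):
    c=r.capture(n); np.savez(f"{n}0.npz",**c); cv2.imwrite(f"pics/{n}0.png",c["color"][...,::-1]); print(n,c["intrinsics"],c["k1"],c["world_from_camera"].round(4))
E
```

```text
pics
{'time_s': 0.0, 'joints': array([-5.24761660e+01,  2.05909212e+01,  6.34247855e-01, -2.10430756e-02,
       -7.01358520e+01, -1.65076519e+01]), 'qd': array([-0.02758925, -0.00684313, -0.02521982,  0.02224441, -0.09566222,
        0.02906181]), 'joint_torque': array([-3.04068762e-04, -5.82717705e+01,  2.93073070e+01,  6.99728519e+00,
        7.17966323e-03, -1.61358962e-04]), 'tcp_pos': array([ 0.24190746, -0.62968359,  0.25062915]), 'eef_rot': array([ 1.79905667e+02, -7.32664434e-03, -1.58990978e+02]), 'contact_force': array([ 0.30578166,  0.53813224, -0.2968949 ]), 'moment': array([-0.03051083,  0.01936227, -0.0146626 ]), 'gripper_force': 0.0, 'gripper_width': 0.0878426354027988}
side [[431.78553175   0.         257.68719163]
 [  0.         431.78553175 184.81397106]
 [  0.           0.           1.        ]] 0.006815932803625862 [[ 0.9264 -0.1784  0.3315  0.0765]
 [-0.3764 -0.43    0.8206 -0.7698]
 [-0.0038 -0.885  -0.4655  0.5951]
 [ 0.      0.      0.      1.    ]]
top [[421.71781594   0.         260.87982369]
 [  0.         421.71781594 192.6649914 ]
 [  0.           0.           1.        ]] -0.015352850985056336 [[-5.500e-03 -9.847e-01  1.744e-01  3.020e-01]
 [-1.000e+00  5.300e-03 -1.500e-03  1.377e-01]
 [ 5.000e-04 -1.744e-01 -9.847e-01  9.325e-01]
 [ 0.000e+00  0.000e+00  0.000e+00  1.000e+00]]
```

View pics/top0.png

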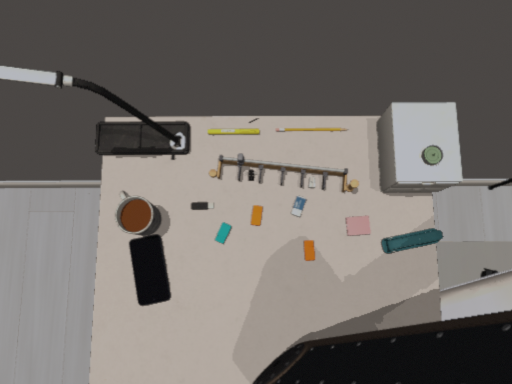

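View pics/side0.png

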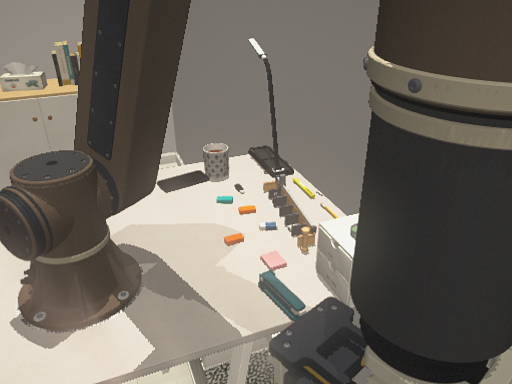

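The top view shows the organiser from (220,165) to (347,180). The tall post looks to be at its right end (352,185) and the short foot at its left (213,173). The eraser candidates are white with a blue sleeve (299,206), orange (257,215), orange (309,250) and turquoise (223,233). The white one at (299,206) fits the description; I'll confirm it in a crop.

```bash
cat > h.py <<'E'
import numpy as np,cv2
def cast(c,uv,z):
    K,k,T=c["intrinsics"],float(c["k1"]),c["world_from_camera"]
    uv=np.atleast_2d(uv).astype(float)
    s=(uv-[K[0,2],K[1,2]])/[K[0,0],K[1,1]]
    r0=np.hypot(*s.T); r=r0.copy()
    for _ in range(20): r=r0/(1+k*r*r)
    s=s*(r/np.maximum(r0,1e-9))[:,None]
    d=np.c_[s,np.ones(len(s))]@T[:3,:3].T
    return T[:3,3]+d*((z-T[2,3])/d[:,2])[:,None]
def proj(c,P):
    K,k,T=c["intrinsics"],float(c["k1"]),c["world_from_camera"]
    p=(np.atleast_2d(P)-T[:3,3])@T[:3,:3]; s=p[:,:2]/p[:,2:]
    s=s*(1+k*(s**2).sum(1))[:,None]
    return s*[K[0,0],K[1,1]]+[K[0,2],K[1,2]]
E
python3 - <<'E'
import cv2
for n,(x0,y0,w,h,s) in {"top":(200,145,170,80,4.7),"side":(225,165,110,100,6)}.items():
    im=cv2.imread(f"pics/{n}0.png")[y0:y0+h,x0:x0+w]
    cv2.imwrite(f"pics/{n}0c.png",cv2.resize(im,None,fx=s,fy=s,interpolation=cv2.INTER_CUBIC))
E
```

```text
(no output)
```

View pics/top0c.png

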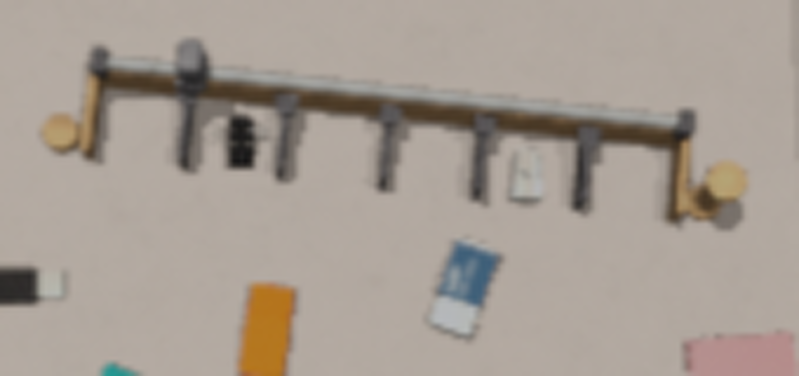

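View pics/side0c.png

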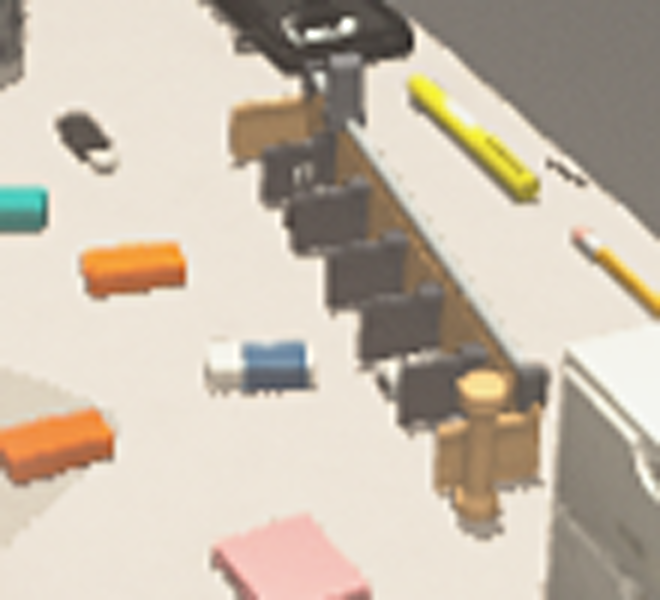

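The crops confirm the eraser is the white one with the blue sleeve, crop (467,288), pixel (299,206). The tall post is at the right end, crop (725,185), so the third gap lies between divider_3 (crop 388) and divider_4 (crop 482). The sharpener is one gap to the right, as described. The tab is at crop (190,55).

```bash
cat > m.py <<'E'
import numpy as np,cv2
from h import *
c=dict(np.load("top0.npz")); f=lambda x,y:np.array([(x+.5)/4.7-.5+200,(y+.5)/4.7-.5+145])
# organiser from bracket tops z=.048 (y=+-136)
L=cast(c,f(99,51),.048)[0]; R=cast(c,f(685,118),.048)[0]
print("L,R",L,R,np.linalg.norm(L-R))
ey=(L-R)/np.linalg.norm(L-R); ex=np.array([ey[1],-ey[0],0]); O=(L+R)/2*[1,1,0]
print("O",O,"yaw",np.degrees(np.arctan2(ex[1],ex[0])))
org=lambda P:np.c_[(P-O)@ex,(P-O)@ey,P[:,2]]
im=c["color"].astype(int); g=im.max(2); 
# dark dividers rows: sample lines at organiser x=-15,-22,-30 at z=.03, intensity profile along y
for xx in(-.016,-.022,-.028,-.034):
    yy=np.arange(-.15,.15,.0005); P=O+ex*xx+ey*yy[:,None]+[0,0,.03]
    uv=proj(c,P).astype(np.float32); v=cv2.remap(g.astype(np.float32),uv[:,:1],uv[:,1:],cv2.INTER_LINEAR).ravel()
    d=v<115; e=np.flatnonzero(np.diff(np.r_[0,d.astype(int),0])); print(xx,[(round(1e3*yy[a],1),round(1e3*yy[min(b,599)],1)) for a,b in zip(e[::2],e[1::2])])
# eraser: blue, white
b=im[...,2]-im[...,0]; sub=np.zeros(g.shape,bool); sub[190:222,285:312]=1
blue=sub&(b>25); wh=sub&(im.min(2)>185)
print("white",wh.sum(),"blue",blue.sum(), im[200,285])
m=(blue|wh).astype(np.uint8); m=cv2.morphologyEx(m,cv2.MORPH_CLOSE,np.ones((3,3)))
ys,xs=np.nonzero(m); P=cast(c,np.c_[xs,ys],.012); 
rc=cv2.minAreaRect((P[:,:2]*1e3).astype(np.float32)); print("eraser rect mm",rc)
q=org(P); C=P.mean(0); w,V=np.linalg.eigh(np.cov(P[:,:2].T)); a=V[:,1]*np.sign(V[0,1])
print("centroid",C,"org",q.mean(0),"axis yaw",np.degrees(np.arctan2(a[1],a[0])))
# tab top z=.072
print("tab org",org(cast(c,f(190,47),.072)))
print("post",org(cast(c,f(726,180),.061)),"foot",org(cast(c,f(60,132),.014)))
T=c["world_from_camera"]; 
for nm,p in [("usb",(202,206)),("clip",f(240,140)),("sharp",f(525,175)),("note",(358,225)),("or1",(257,215)),("or2",(309,250))]: print(nm,cast(c,p,.01)[0].round(3),org(cast(c,p,.01)).round(3))
E
python3 m.py
```

```text
L,R [0.54094365 0.22291322 0.048     ] [ 0.50789063 -0.04574961  0.048     ] 0.27068841403848865
O [0.52441714 0.08858181 0.        ] yaw -7.0137346653736525
-0.016 [(np.float64(-137.0), np.float64(-133.5)), (np.float64(-99.0), np.float64(-89.0)), (np.float64(-50.5), np.float64(-41.0)), (np.float64(-7.0), np.float64(2.0)), (np.float64(40.5), np.float64(50.5)), (np.float64(86.5), np.float64(96.5)), (np.float64(130.5), np.float64(136.0))]
-0.022 [(np.float64(-136.5), np.float64(-133.5)), (np.float64(-97.0), np.float64(-89.0)), (np.float64(-49.5), np.float64(-41.5)), (np.float64(-4.5), np.float64(1.0)), (np.float64(42.0), np.float64(48.5)), (np.float64(61.0), np.float64(73.5)), (np.float64(87.5), np.float64(95.0)), (np.float64(132.0), np.float64(136.5))]
-0.028 [(np.float64(-150.0), np.float64(-148.0)), (np.float64(-137.0), np.float64(-133.5)), (np.float64(-97.0), np.float64(-89.0)), (np.float64(-48.0), np.float64(-42.0)), (np.float64(-5.0), np.float64(1.0)), (np.float64(42.5), np.float64(49.0)), (np.float64(59.0), np.float64(74.0)), (np.float64(87.5), np.float64(95.0)), (np.float64(131
[... 382 characters left out ...]
.5))]
white 0 blue 90 [179 169 161]
eraser rect mm ((441.6989440917969, 51.801177978515625), (18.80257797241211, 24.8144474029541), 70.72185516357422)
centroid [0.44167271 0.05128151 0.012     ] org [-0.0775706  -0.04712487  0.012     ] axis yaw -13.77398107306237
tab org [[0.00043808 0.09199669 0.072     ]]
post [[-0.02962928 -0.15366842  0.061     ]] foot [[-0.0327684   0.15281692  0.014     ]]
usb [0.436 0.267 0.01 ] [[-0.109  0.166  0.01 ]]
clip [0.507 0.159 0.01 ] [[-0.026  0.068  0.01 ]]
sharp [0.489 0.024 0.01 ] [[-0.027 -0.069  0.01 ]]
note [ 0.392 -0.076  0.01 ] [[-0.111 -0.18   0.01 ]]
or1 [0.416 0.145 0.01 ] [[-0.115  0.043  0.01 ]]
or2 [0.338 0.033 0.01 ] [[-0.178 -0.078  0.01 ]]
```

```bash
cat >> m.py <<'E'
print("----")
rz=c["range_z"]
def pts(x0,x1,y0,y1):
    u,v=np.meshgrid(np.arange(x0,x1),np.arange(y0,y1)); u=u.ravel();v=v.ravel(); z=rz[v,u]
    A=cast(c,np.c_[u,v],0); C=T[:3,3]; d=A-C; d/= (d@T[:3,2])[:,None]; return (C+d*z[:,None])[z>0]
for nm,b in dict(box=(385,455,105,190),lamp=(60,188,75,160),stem=(165,190,130,160),stapler=(380,440,228,255)).items():
    p=pts(*b); p=p[p[:,2]>.02]; print(nm,len(p),p.min(0).round(3),p.max(0).round(3))
p=pts(60,192,75,160); p=p[(p[:,1]<.36)&(p[:,2]>.03)]
for lo in np.arange(.03,.6,.06):
    s=p[(p[:,2]>lo)&(p[:,2]<lo+.06)]
    if len(s): print("lamp",lo.round(2),s[:,:2].min(0).round(3),s[:,:2].max(0).round(3))
k=[f(458,240),f(502,252),f(472,333),f(432,318)]
kk=cast(c,k,.012); print("er corners",kk.round(4),np.linalg.norm(kk[0]-kk[3]),np.linalg.norm(kk[1]-kk[2]),np.linalg.norm(kk[0]-kk[1]))
E
python3 m.py | sed -n '/----/,$p'
python3 - <<'E'
from h import *
c=dict(np.load("top0.npz"))["color"][194:220,288:310]
print(c.min(2))
E
```

```text
----
box 5900 [ 0.464 -0.259  0.02 ] [ 0.661 -0.128  0.138]
lamp 4818 [0.558 0.275 0.02 ] [0.662 0.591 0.342]
stem 147 [0.559 0.304 0.02 ] [0.608 0.346 0.088]
stapler 583 [ 0.334 -0.245  0.026] [ 0.379 -0.13   0.039]
lamp 0.03 [0.572 0.283] [0.662 0.36 ]
lamp 0.09 [0.577 0.274] [0.662 0.36 ]
lamp 0.15 [0.577 0.267] [0.662 0.36 ]
er corners [[0.4579 0.0562 0.012 ]
 [0.452  0.0356 0.012 ]
 [0.4138 0.0506 0.012 ]
 [0.4209 0.0691 0.012 ]] 0.03913924794782088 0.04108526470350964 0.021409420174214534
[[160 161 160 160 160 160 160 161 160 160 160 158 159 160 160 161 161 160
  160 160 161 160]
 [160 160 160 160 160 160 160 159 158 160 154 149 155 159 159 160 161 160
  160 160 160 161]
 [160 160 160 161 160 160 159 152 140 132 145 163 166 160 150 154 160 160
  160 160 161 161]
 [160 160 160 160 160 160 159 150 131  94  95 109 121 145 163 164 160 159
  159 160 161 160]
 [161 161 160 161 160 160 159 146 113  74  67  69  75  94 110 125 146 151
  153 158 160 159]
 [160 160 160 160 160 159 152 139  95  68  64  66  71  72  70  78  93 108
  127 148 158 159]
 [161 161 161 161 160 158 142 120  85  69 
[... 1118 characters left out ...]
1 180 178 155 151 158 159 160
  160 160 160 160]
 [160 159 145 149 170 176 179 181 180 181 181 179 164 152 156 160 160 160
  160 160 160 160]
 [160 160 155 143 132 138 161 175 177 179 180 178 150 130 149 159 160 161
  160 160 160 160]
 [160 159 159 155 150 136 126 128 140 163 175 174 146 140 155 159 160 160
  160 159 160 160]
 [160 159 160 160 159 155 151 147 131 121 126 127 123 145 158 159 160 161
  160 160 160 161]
 [160 160 160 160 160 160 160 159 154 150 149 134 140 155 159 160 161 161
  161 160 161 160]
 [160 159 160 160 160 161 161 161 161 160 158 155 156 159 160 160 161 161
  161 160 160 161]
 [160 159 159 160 160 160 160 160 160 160 160 160 160 160 160 160 160 161
  161 161 161 161]]
```

```bash
cat > w.py <<'E'
# usage: w.py x y z(tip) [yaw] in organiser mm -> tool shift in cm
import sys,numpy as np
from plant import r
s=r.get_state(); O=np.array([.5244,.0886]);a=np.radians(-7.0);ex=np.array([np.cos(a),np.sin(a)]);ey=np.array([-ex[1],ex[0]])
p=s["tcp_pos"];d=p[:2]-O;q=np.array([d@ex,d@ey,p[2]-.025])*1e3
print("t",round(s["time_s"],2),"tip org mm",q.round(1),"rot",s["eef_rot"].round(1),"F",s["contact_force"].round(1),"w",round(s["gripper_width"]*1e3,1),"j",s["joints"].round(0))
if len(sys.argv)>3:
    t=np.array([float(v) for v in sys.argv[1:4]])-q; dw=ex*t[0]+ey*t[1]; y=np.radians(s["eef_rot"][2])
    print("tool cm",((dw[0]*np.cos(y)+dw[1]*np.sin(y))/10).round(2),((dw[0]*np.sin(y)-dw[1]*np.cos(y))/10).round(2),(-t[2]/10).round(2))
E
python3 -m crank '[[[0,0,-7.8],[0,0,0],1],[[0,0,-7.8],[0,0,0],1],[[0,0,-7.8],[0,0,0],1],[[0,0,-7.8],[0,0,0],1],[[0,0,-7.8],[0,0,0],1],[[0,0,-7.8],[0,0,0],1],[[0,0,-7.8],[0,0,0],1],[[0,0,-7.4],[0,0,0],1]]' 10
python3 w.py 0 130 150
```

```text
time_s: 0.9
tcp_pos: [0.2419, -0.6298, 0.251]
eef_rot: [180.0, 0.0, -96.7]
contact_force: [0.2, -0.2, -0.1]
gripper_width: 0.0288
gripper_force: 0.0
t 0.9 tip org mm [-192.8 -747.5  226. ] rot [180.    0.  -96.7] F [ 0.2 -0.2 -0.1] w 28.8 j [-52.  21.   1.  -0. -70.  46.]
tool cm -87.64 -19.79 7.6
```

```bash
python3 -m crank '[[[0,0,0],[-4.4,-1,0],1],[[0,0,0],[-4.4,-1,0],1],[[0,0,0],[-4.4,-1,0],1],[[0,0,0],[-4.4,-1,0],1],[[0,0,0],[-4.4,-1,0],1],[[0,0,0],[-4.4,-1,0],1],[[0,0,0],[-4.4,-1,0],1],[[0,0,0],[-4.4,-1,0],1]]' >/dev/null
python3 -m crank '[[[0,0,0],[-4.4,-1,0],1],[[0,0,0],[-4.4,-1,0],1],[[0,0,0],[-4.4,-1,0],1],[[0,0,0],[-4.4,-1,0],1],[[0,0,0],[-4.4,-1,0],1],[[0,0,0],[-4.4,-1,0],1],[[0,0,0],[-4.4,-1,0],1],[[0,0,0],[-4.4,-1,0],1]]' >/dev/null
python3 w.py 0 125 100
```

```text
t 2.5 tip org mm [-33.1 -41.8 226.6] rot [-180.    0.  -97.] F [ 1.3 -0.5 -0.1] w 0.4 j [ 29.   3. -22.  -0. -65. -36.]
tool cm -16.68 -3.32 12.66
```

```bash
python3 -m crank '[[[0,0,0],[-4.2,-0.8,1],1],[[0,0,0],[-4.2,-0.8,1],1],[[0,0,0],[-4.2,-0.8,1],1],[[0,0,0],[-4.1,-0.9,1],1],[[0,0,0],[0,0,3],1],[[0,0,0],[0,0,3],1],[[0,0,0],[0,0,2.6],1],[[0,0,0],[0,0,0],1]]'
python3 w.py 0 125 54
python3 - <<'E'
from plant import r
import cv2
a=r.capture("top")["color"][...,::-1][130:220,180:370];b=r.capture("side")["color"][...,::-1][130:260,220:360]
cv2.imwrite("pics/t1.png",cv2.resize(a,None,fx=4,fy=4,interpolation=cv2.INTER_CUBIC));cv2.imwrite("pics/s1.png",cv2.resize(b,None,fx=4.5,fy=4.5,interpolation=cv2.INTER_CUBIC))
E
```

```text
time_s: 3.3
tcp_pos: [0.5372, 0.2096, 0.1217]
eef_rot: [179.7, -0.3, -97.0]
contact_force: [-0.6, 0.6, 0.4]
gripper_width: 0.0006
gripper_force: 0.0
t 3.3 tip org mm [ -2.  121.7  96.7] rot [179.7  -0.3 -97. ] F [-0.6  0.6  0.4] w 0.6 j [ 41.  18. -21.  -0. -51. -48.]
tool cm -0.33 -0.2 4.27
```

View pics/s1.png

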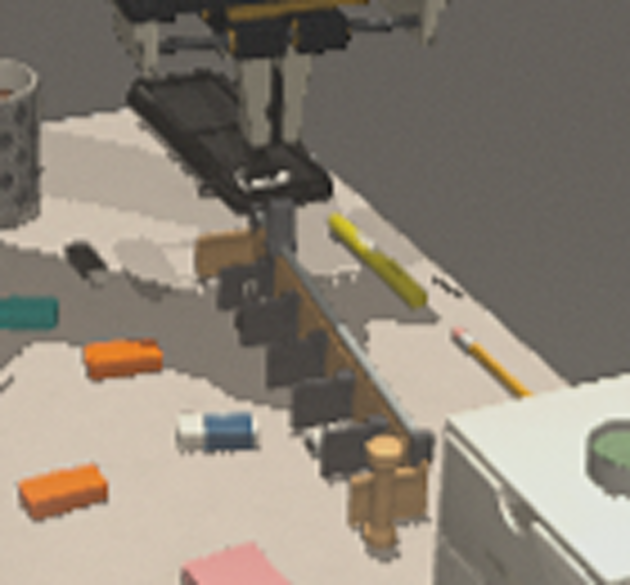

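The side crop shows the closed fingers at crop (275,100), above and left of the tab at (282,225). The lamp and stand are clear, so I'm lowering beside the tab.

```bash
python3 -m crank '[[[0,0,0],[-0.3,-0.2,1],1],[[0,0,0],[0,0,1.5],1],[[0,0,0],[0,0,1.5],1],[[0,0,0],[0,0,0.3],1],[[0,0,0],[0,0,0],1],[[0,0,0],[1,0,0],1],[[0,0,0],[1,0,0],1],[[0,0,0],[1,0,0],1]]'
python3 w.py 0 0 54
python3 -m crank '[[[0,0,0],[1,0,0],1],[[0,0,0],[1,0,0],1],[[0,0,0],[1,0,0],1],[[0,0,0],[1,0,0],1],[[0,0,0],[1,0,0],1],[[0,0,0],[1,0,0],1],[[0,0,0],[1,0,0],1],[[0,0,0],[0,0,0],1]]'
python3 w.py 0 0 54
```

```text
time_s: 4.2
tcp_pos: [0.5387, 0.1835, 0.0835]
eef_rot: [-179.9, 0.1, -97.0]
contact_force: [1.8, 0.6, 0.8]
gripper_width: 0.0004
gripper_force: 0.7
t 4.2 tip org mm [ 2.7 95.9 58.5] rot [-1.799e+02  1.000e-01 -9.700e+01] F [1.8 0.6 0.8] w 0.4 j [ 39.  20. -25.   0. -45. -45.]
tool cm 9.59 0.27 0.45
time_s: 5.0
tcp_pos: [0.529, 0.113, 0.0823]
eef_rot: [179.9, -0.0, -97.1]
contact_force: [0.5, -0.6, 0.1]
gripper_width: 0.0003
gripper_force: 0.0
t 5.0 tip org mm [ 1.6 24.7 57.3] rot [179.9  -0.  -97.1] F [ 0.5 -0.6  0.1] w 0.3 j [ 33.  18. -28.  -0. -44. -40.]
tool cm 2.47 0.15 0.33
```

```bash
python3 -m crank '[[[0,0,0],[0.8,0,0],1],[[0,0,0],[0.8,0,0],1],[[0,0,0],[0.7,0,0],1],[[0,0,0],[0.5,0,0],1],[[0,0,0],[0,0,0],1]]'
python3 w.py 0 -9 57
python3 - <<'E'
from plant import r
import cv2,numpy as np
c=r.capture("top");np.savez("top1.npz",**c)
a=c["color"][...,::-1][130:220,180:370]
cv2.imwrite("pics/t2.png",cv2.resize(a,None,fx=4,fy=4,interpolation=cv2.INTER_CUBIC))
d=r.capture("side");np.savez("side1.npz",**d); b=d["color"][...,::-1][160:260,230:350]
cv2.imwrite("pics/s2.png",cv2.resize(b,None,fx=5.5,fy=5.5,interpolation=cv2.INTER_CUBIC))
E
```

```text
time_s: 5.5
tcp_pos: [0.526, 0.0858, 0.0825]
eef_rot: [180.0, -0.0, -97.0]
contact_force: [0.1, 0.5, -0.0]
gripper_width: 0.0004
gripper_force: 0.0
t 5.5 tip org mm [ 1.9 -2.5 57.5] rot [180.  -0. -97.] F [ 0.1  0.5 -0. ] w 0.4 j [ 30.  17. -29.   0. -43. -37.]
tool cm 0.65 0.19 0.05
```

View pics/s2.png

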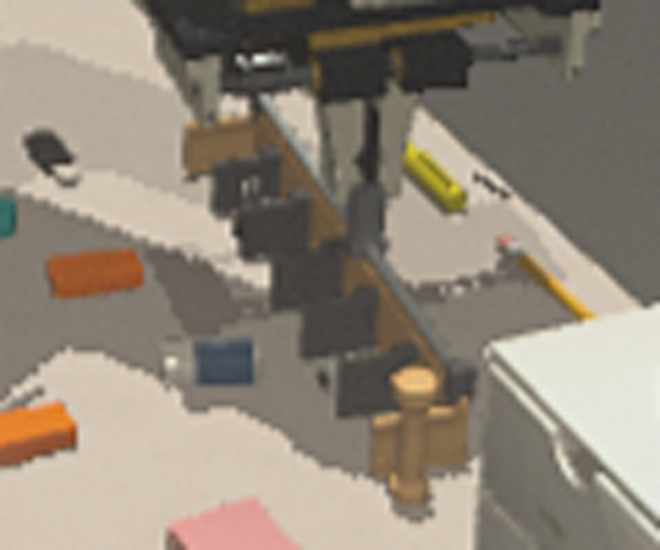

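The tab at crop (365,215) is being carried on the rail ahead of the fingers. I'll push the last 6.5 mm, back off, lift and measure.

```bash
python3 -m crank '[[[0,0,0],[0.35,0,0],1],[[0,0,0],[0.3,0,0],1],[[0,0,0],[0,0,0],1],[[0,0,0],[0,0,0],1]]'; python3 w.py 
python3 -m crank '[[[0,0,0],[-0.7,0,0],1],[[0,0,0],[-1.0,0,0],1],[[0,0,0],[0,0,-3],1],[[0,0,0],[0,0,-4],1],[[0,0,0],[0,4,-4],1],[[0,0,0],[0,5,0],1],[[0,0,0],[0,5,0],1],[[0,0,0],[0,0,0],1]]'; python3 w.py
python3 - <<'E'
from plant import r
import cv2,numpy as np
for n,(x0,y0,w,h) in dict(top=(265,150,85,75),side=(245,180,80,75)).items():
    c=r.capture(n);np.savez(n+"2.npz",**c)
    globals()[n]=cv2.resize(c["color"][...,::-1][y0:y0+h,x0:x0+w],(400,400),interpolation=cv2.INTER_CUBIC)
cv2.imwrite("pics/ts3.png",np.hstack([top,side]))
E
```

```text
time_s: 6.0
tcp_pos: [0.5255, 0.0801, 0.0825]
eef_rot: [180.0, -0.0, -97.0]
contact_force: [-0.8, 0.2, 0.7]
gripper_width: 0.0005
gripper_force: 0.0
t 6.0 tip org mm [ 2.1 -8.3 57.5] rot [180.  -0. -97.] F [-0.8  0.2  0.7] w 0.5 j [ 30.  17. -30.   0. -43. -37.]
time_s: 6.8
tcp_pos: [0.3885, 0.1134, 0.1881]
eef_rot: [180.0, 0.1, -96.8]
contact_force: [1.1, 1.5, 0.4]
gripper_width: 0.0006
gripper_force: 0.0
t 6.8 tip org mm [-137.9    8.1  163.1] rot [ 1.80e+02  1.00e-01 -9.68e+01] F [1.1 1.5 0.4] w 0.6 j [ 44.  -3. -37.  -0. -56. -51.]
```

View pics/ts3.png

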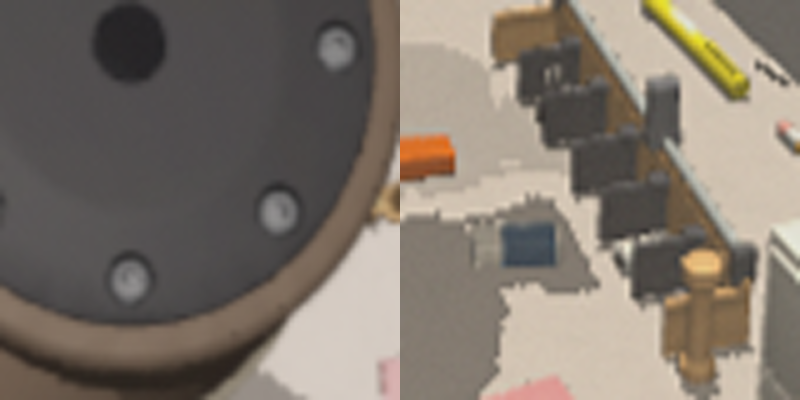

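```bash
python3 - <<'E'
from h import *
c=dict(np.load("side2.npz")); O=np.array([.5244,.0886,0]);a=np.radians(-7);ex=np.array([np.cos(a),np.sin(a),0]);ey=np.array([-ex[1],ex[0],0])
org=lambda P:(np.c_[(P-O)@ex,(P-O)@ey]*1e3).round(1)
f=lambda x,y:((x-400+.5)/5-.5+245,(y+.5)/5.333-.5+180)
print("tab",org(cast(c,[f(662,80)],.072)))
print("D1..5 front tops",org(cast(c,[f(517,52),f(540,96),f(572,145),f(600,196),f(632,248)],.03)))
print("bracket R",org(cast(c,[f(741,245)],.048)), "tab edges z.05 left/right",org(cast(c,[f(647,110),f(679,110)],.054)))
E
```

```text
tab [[ -1.9 -22.7]]
D1..5 front tops [[-41.6  97.7]
 [-42.8  50. ]
 [-40.9  -0.2]
 [-41.6 -47.9]
 [-40.6 -93.6]]
bracket R [[  -1.  -130.6]] tab edges z.05 left/right [[ -7.4 -17.9]
 [  8.1 -22.2]]
```

```bash
python3 -m crank '[[[0,0,-8.5],[0,0,0],1],[[0,0,-8.5],[0,0,0],1],[[0,0,-8.5],[0,0,0],1],[[0,0,-8.5],[0,0,0],1],[[0,0,-8.5],[0,0,0],1],[[0,0,-8.5],[0,0,0],1],[[0,0,-8.5],[0,0,0],1],[[0,0,-8.5],[0,0,0],1]]' >/dev/null
python3 -m crank '[[[0,0,-8.5],[0,0,0],1],[[0,0,-8.5],[0,0,0],1],[[0,0,-5.2],[0,0,0],1],[[0,0,0],[0,0,0],1]]' >/dev/null
python3 w.py -82 -95 60
```

```text
t 8.1 tip org mm [-132.3    9.3  162.7] rot [180.    0.   -6.8] F [-0.3 -0.5 -0.7] w 0.7 j [ 44.  -2. -36.   0. -56.  39.]
tool cm 4.98 10.45 10.27
```

```bash
python3 -m crank '[[[0,0,0],[1.5,3.5,0],1],[[0,0,0],[1.5,3.5,0],1],[[0,0,0],[2,3.5,0],1],[[0,0,0],[0,0,3.4],1],[[0,0,0],[0,0,3.4],1],[[0,0,0],[0,0,3.4],1],[[0,0,0],[0,0,0],1],[[0,0,0],[0,0,0],1]]' 
python3 w.py -82 -95 5
```

```text
time_s: 8.9
tcp_pos: [0.4309, 0.0033, 0.086]
eef_rot: [179.9, 0.1, -6.9]
contact_force: [0.3, 0.3, 1.1]
gripper_width: 0.0004
gripper_force: 0.0
t 8.9 tip org mm [-82.4 -96.1  61. ] rot [ 1.799e+02  1.000e-01 -6.900e+00] F [0.3 0.3 1.1] w 0.4 j [ 27.   8. -42.   0. -40.  56.]
tool cm 0.04 -0.11 5.6
```

```bash
python3 -m crank '[[[0,0,0],[0,0,2.5],1],[[0,0,0],[0,0,2],1],[[0,0,0],[0,0,1],1],[[0,0,0],[0,0,0],1],[[0,0,0],[0,-1,0],1],[[0,0,0],[0,-0.8,0],1],[[0,0,0],[0,-0.8,0],1],[[0,0,0],[0,-0.8,0],1]]' 
python3 w.py -82 -60 5
python3 - <<'E'
from plant import r
import cv2,numpy as np
c=r.capture("side");np.savez("side3.npz",**c);t=r.capture("top")
cv2.imwrite("pics/s4.png",np.hstack([cv2.resize(c["color"][...,::-1][185:255,235:315],(457,400),interpolation=cv2.INTER_CUBIC),cv2.resize(t["color"][...,::-1][160:250,260:345],(340,400))]))
E
```

```text
time_s: 9.7
tcp_pos: [0.435, 0.0382, 0.0316]
eef_rot: [-180.0, -0.1, -6.8]
contact_force: [0.7, -0.0, 0.2]
gripper_width: 0.0004
gripper_force: 0.2
t 9.7 tip org mm [-82.6 -60.9   6.6] rot [-1.8e+02 -1.0e-01 -6.8e+00] F [ 0.7 -0.   0.2] w 0.4 j [ 31.  15. -44.   0. -31.  52.]
tool cm 0.06 -0.09 0.16
```

View pics/s4.png

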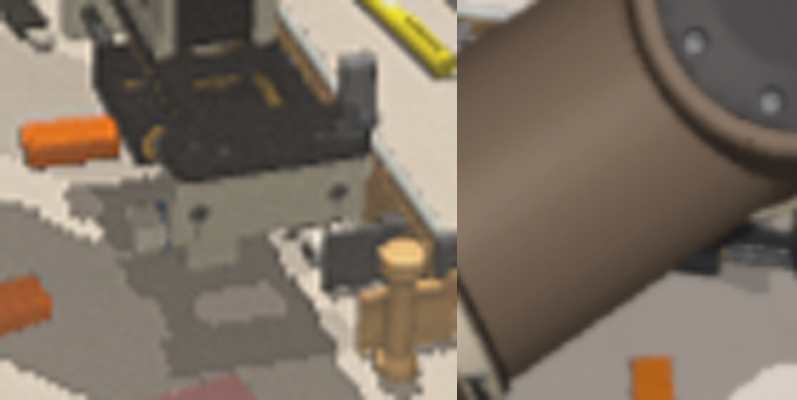

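The eraser's white end is at crop (150,225), touching the left side of the fingers at (210,240), and the tab is undisturbed at (358,90). I'll finish the sideways nudge, back off, lift and measure by colour.

```bash
python3 -m crank '[[[0,0,0],[0,-0.4,0.1],1],[[0,0,0],[0,-0.4,0],1],[[0,0,0],[0,0,0],1],[[0,0,0],[0,1,0],1],[[0,0,0],[0,1,0],1],[[0,0,0],[0,0,-3],1],[[0,0,0],[0,0,-5],1],[[0,0,0],[0,0,-4],1]]' 
python3 -m crank '[[[0,0,0],[-4,-4,0],1],[[0,0,0],[-1.5,-5,0],1],[[0,0,0],[0,-5,0],1],[[0,0,0],[0,0,0],1]]'
python3 w.py
cat > e.py <<'E'
from plant import r
from h import *
import sys
c=r.capture("side"); np.savez("last.npz",**c); im=c["color"].astype(int)
cv2.imwrite(sys.argv[1],cv2.resize(im[175:255,235:325,::-1].astype(np.uint8),None,fx=7,fy=7,interpolation=cv2.INTER_CUBIC))
O=np.array([.5244,.0886,0]);a=np.radians(-7);ex=np.array([np.cos(a),np.sin(a),0]);ey=np.array([-ex[1],ex[0],0])
org=lambda P:np.c_[(P-O)@ex,(P-O)@ey]*1e3
b=(im[...,2]-im[...,0])/im.max(2); m=np.zeros(b.shape,np.uint8); m[200:245,240:300]=(b[200:245,240:300]>.2)
n,l,s,ce=cv2.connectedComponentsWithStats(m); i=1+np.argmax(s[1:,4]); ys,xs=np.nonzero(l==i)
q=org(cast(c,np.c_[xs,ys],.009)).astype(np.float32); rc=cv2.minAreaRect(q); print("blue px",ce[i],s[i],"org mean",q.mean(0),"rect",rc)
E
python3 e.py pics/s5.png
```

```text
time_s: 10.6
tcp_pos: [0.4327, 0.0239, 0.1518]
eef_rot: [180.0, 0.0, -6.8]
contact_force: [1.1, 0.6, 0.3]
gripper_width: 0.0005
gripper_force: 0.0
time_s: 11.0
tcp_pos: [0.4007, 0.1672, 0.1508]
eef_rot: [-179.9, -0.1, -6.6]
contact_force: [-0.4, -0.5, -1.1]
gripper_width: 0.0004
gripper_force: 0.0
t 11.0 tip org mm [-132.3   63.   125.8] rot [-1.799e+02 -1.000e-01 -6.600e+00] F [-0.4 -0.5 -1.1] w 0.4 j [ 49.   3. -37.   0. -50.  34.]
blue px [267.65116279 220.53488372] [263 218  10   6  43] org mean [-77.852234 -23.542746] rect ((-78.08184051513672, -23.85811996459961), (21.861726760864258, 23.355384826660156), 89.38577270507812)
```

View pics/s5.png

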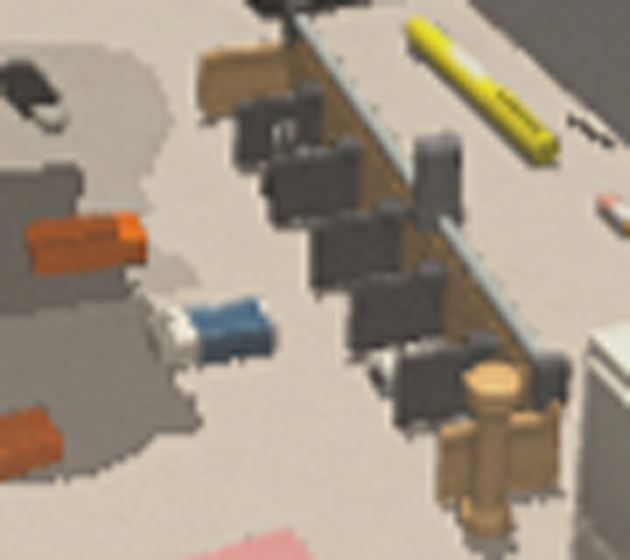

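The eraser's blue sleeve is at crop (235,330). It is lined up with the gap and clear of the dividers, and the tab is at (437,180) over the gap between dividers 3 and 4. Next I go behind it for the lengthwise push.

```bash
python3 -m crank '[[[0,0,0],[0,4.4,0],1],[[0,0,0],[0.4,4.3,0],1],[[0,0,0],[0,0,3],1],[[0,0,0],[0,0,3],1],[[0,0,0],[0,0,0],1],[[0,0,0],[0,0,0],1]]' 
python3 w.py -127 -24 5
```

```text
time_s: 11.65
tcp_pos: [0.3928, 0.0754, 0.0901]
eef_rot: [179.9, 0.1, -6.8]
contact_force: [0.7, 1.0, 1.2]
gripper_width: 0.0002
gripper_force: 0.0
t 11.65 tip org mm [-129.   -29.2   65.1] rot [ 1.799e+02  1.000e-01 -6.800e+00] F [0.7 1.  1.2] w 0.2 j [ 40.   5. -45.   0. -40.  44.]
tool cm 0.2 -0.52 6.01
```

```bash
python3 -m crank '[[[0,0,0],[0,-0.5,2],1],[[0,0,0],[0,0,2],1],[[0,0,0],[0,0,1.5],1],[[0,0,0],[0,0,0.5],1],[[0,0,0],[0,0,0],1]]' 
python3 w.py -56 -24 5
```

```text
time_s: 12.15
tcp_pos: [0.3941, 0.0817, 0.0304]
eef_rot: [180.0, -0.0, -6.8]
contact_force: [-0.1, -0.1, 1.1]
gripper_width: 0.0006
gripper_force: 0.0
t 12.15 tip org mm [-128.5  -22.7    5.4] rot [180.   -0.   -6.8] F [-0.1 -0.1  1.1] w 0.6 j [ 40.  12. -48.   0. -29.  43.]
tool cm 7.25 0.16 0.04
```

```bash
python3 -m crank '[[[0,0,0],[0.9,0.05,0],1],[[0,0,0],[0.6,0,0],1],[[0,0,0],[0.5,0,0],1],[[0,0,0],[0.5,0,0],1],[[0,0,0],[0.5,0,0],1],[[0,0,0],[0.5,0,0],1],[[0,0,0],[0,0,0],1]]' 
python3 w.py -56 -24 5; python3 e.py pics/s6.png
```

```text
time_s: 12.85
tcp_pos: [0.4291, 0.0769, 0.0299]
eef_rot: [-180.0, -0.0, -6.8]
contact_force: [-0.3, -0.1, -0.5]
gripper_width: 0.0002
gripper_force: 0.0
t 12.85 tip org mm [-93.1 -23.2   4.9] rot [-180.    -0.    -6.8] F [-0.3 -0.1 -0.5] w 0.2 j [ 36.  15. -44.   0. -31.  47.]
tool cm 3.71 0.09 -0.01
blue px [278.67346939 220.51020408] [275 217   8   8  49] org mean [-51.046486 -30.79493 ] rect ((-51.41716384887695, -30.543514251708984), (33.41755294799805, 17.575841903686523), 72.03440856933594)
```

```bash
python3 -m crank '[[[0,0,0],[-1,0,0],1],[[0,0,0],[-1.5,0,0],1],[[0,0,0],[0,0,-4],1],[[0,0,0],[0,0,-4],1],[[0,0,0],[0,-3,-4],1],[[0,0,0],[0,-4,0],1],[[0,0,0],[0,0,0],1]]' >/dev/null
cat >> e.py <<'E'
print(*["".join(".#"[v] for v in row) for row in m[208:236,252:296]],sep="\n")
mx=im.min(2)[208:236,252:296]; print(mx[::1])
E
python3 w.py; python3 - <<'E'
import numpy as np; np.set_printoptions(linewidth=300,threshold=100000)
import sys; sys.argv=["e","pics/s7.png"]; exec(open("e.py").read())
E
```

```text
t 13.6 tip org mm [-118.6   50.4  126.6] rot [-179.8   -0.2   -6.6] F [ 0.1 -1.2 -1. ] w 0.6 j [ 46.   3. -36.   0. -50.  37.]
blue px [277.47619048 219.04761905] [272 216  11   7  42] org mean [-51.90658  -23.458084] rect ((-51.70370101928711, -23.35525894165039), (23.412391662597656, 23.02267074584961), 2.927171468734741)
............................................
............................................
............................................
............................................
............................................
............................................
............................................
............................................
............................#...............
.........................#####..............
....................##########..............
.....................##########.............
......................#####.###.............
......................#####.##..............
.......................#....................
.........................##.#.#.............
........................##..................
.........
[... 4798 characters left out ...]
3 112 112 112 113 112 112 113 114 111 111 135 136 175 180 178 180 177 178 178 177 177 178 175 180 179 180 178 181 178 178 178 178 182 166 168  95  67  68  67  71]
 [109 111 111 112 112 113 115 112 113 112 112 114 113 109 111 107 132 178 181 178 180 179 178 178 178 178 177 177 178 179 178 179 180 180 178 179 180 181 188 101  65  67  69  67]
 [111 112 112 113 112 112 113 113 115 114 113 112 115 114 111 111 109 131 174 179 179 176 178 178 177 178 179 179 178 178 178 180 179 180 180 181 180 181 186 101  64  65  63  66]
 [113 113 111 110 110 112 113 113 111 113 111 113 113 113 114 113 110 107 172 181 179 178 175 177 178 179 179 179 179 179 178 179 179 180 180 179 179 182 183  98  59  78 106 107]]
```

The sleeve centroid moved from (-78,-23.5) to (-52,-23.5), so the eraser is travelling straight. I'll return behind it and push it home.

```bash
python3 -m crank '[[[0,0,0],[0.2,3.7,0],1],[[0,0,0],[0,3.6,0],1],[[0,0,0],[0,0,4],1],[[0,0,0],[0,0,3],1],[[0,0,0],[0,0,0],1],[[0,0,0],[0,0,0],1]]' >/dev/null
python3 w.py -110 -24 5
```

```text
t 14.25 tip org mm [-117.5  -27.2   54.9] rot [ 1.799e+02  1.000e-01 -6.800e+00] F [ 0.2 -0.3  0. ] w 0.2 j [ 38.   7. -44.   0. -39.  45.]
tool cm 0.75 -0.32 4.99
```

```bash
python3 -m crank '[[[0,0,0],[0.7,-0.3,2],1],[[0,0,0],[0,0,2],1],[[0,0,0],[0,0,1],1],[[0,0,0],[0,0,0],1],[[0,0,0],[1,0,0],1],[[0,0,0],[0.8,0,0],1],[[0,0,0],[0.6,0,0],1],[[0,0,0],[0.6,0,0],1]]' >/dev/null
python3 w.py -60 -24 5
python3 -m crank '[[[0,0,0],[0.5,0,0],1],[[0,0,0],[0.5,0,0],1],[[0,0,0],[0.4,0,0],1],[[0,0,0],[0.3,0,0],1],[[0,0,0],[0,0,0],1]]'
python3 w.py -56 -24 5
```

```text
t 15.05 tip org mm [-78.8 -23.1   5.5] rot [-180.    -0.    -6.8] F [-0.7 -0.8 -0.3] w 0.2 j [ 35.  16. -43.   0. -32.  48.]
tool cm 1.88 0.1 0.05
time_s: 15.55
tcp_pos: [0.4596, 0.0732, 0.0299]
eef_rot: [180.0, -0.0, -6.8]
contact_force: [-0.5, -0.6, -0.2]
gripper_width: 0.0008
gripper_force: 0.0
t 15.55 tip org mm [-62.5 -23.2   4.9] rot [180.   -0.   -6.8] F [-0.5 -0.6 -0.2] w 0.8 j [ 33.  17. -41.   0. -32.  50.]
tool cm 0.65 0.09 -0.01
```

```bash
python3 -m crank '[[[0,0,0],[0.2,0,0],1],[[0,0,0],[0.15,0,0],1],[[0,0,0],[0,0,0],1],[[0,0,0],[0,0,0],1]]'
python3 -m crank '[[[0,0,0],[0.15,0,0],1],[[0,0,0],[0,0,0],1],[[0,0,0],[0,0,0],1]]';python3 w.py
python3 -m crank '[[[0,0,0],[0.1,0,0],1],[[0,0,0],[0,0,0],1],[[0,0,0],[0,0,0],1]]';python3 w.py
```

```text
time_s: 15.95
tcp_pos: [0.4627, 0.0728, 0.0299]
eef_rot: [-180.0, -0.0, -6.8]
contact_force: [0.1, -0.1, -1.4]
gripper_width: 0.0007
gripper_force: 0.0
time_s: 16.25
tcp_pos: [0.4631, 0.0723, 0.0297]
eef_rot: [180.0, 0.1, -6.8]
contact_force: [-5.7, 1.7, 3.8]
gripper_width: 0.0005
gripper_force: 2.6
t 16.25 tip org mm [-58.9 -23.6   4.7] rot [ 1.8e+02  1.0e-01 -6.8e+00] F [-5.7  1.7  3.8] w 0.5 j [ 33.  17. -40.  -0. -33.  50.]
time_s: 16.55
tcp_pos: [0.4633, 0.0722, 0.0297]
eef_rot: [179.9, 0.2, -6.8]
contact_force: [-9.5, 4.4, 6.3]
gripper_width: 0.0009
gripper_force: 4.8
t 16.55 tip org mm [-58.7 -23.7   4.7] rot [179.9   0.2  -6.8] F [-9.5  4.4  6.3] w 0.9 j [ 33.  17. -40.  -0. -33.  50.]
```

The push stopped firmly at 10 N, with the tip at x = -58.7 mm against a predicted -56.5 ± 2 mm, which fits the back board. I'll retreat and check.

```bash
python3 -m crank '[[[0,0,0],[-0.6,0,0],1],[[0,0,0],[-1.4,0,0],1],[[0,0,0],[-2,0,0],1],[[0,0,0],[0,0,-4],1],[[0,0,0],[0,0,-4],1],[[0,0,0],[0,-3,-4],1],[[0,0,0],[0,-4,0],1],[[0,0,0],[0,0,0],1]]'; sed -i '/^print(\*/,$d' e.py; sed -i 's/fx=7,fy=7/fx=8.5,fy=7/;s/240:300/240:310/g' e.py; python3 e.py pics/s8.png
```

```text
time_s: 17.35
tcp_pos: [0.4349, 0.1505, 0.1518]
eef_rot: [-179.8, -0.2, -6.6]
contact_force: [-1.1, -0.4, -1.1]
gripper_width: 0.0003
gripper_force: 0.0Traceback (most recent call last):
  File "e.py", line 9, in <module>
    n,l,s,ce=cv2.connectedComponentsWithStats(m); i=1+np.argmax(s[1:,4]); ys,xs=np.nonzero(l==i)
                                                      ~~~~~~~~~^^^^^^^^^
    return _wrapfunc(a, 'argmax', axis=axis, out=out, **kwds)
    return bound(*args, **kwds)
ValueError: attempt to get argmax of an empty sequence
```

View pics/s8.png

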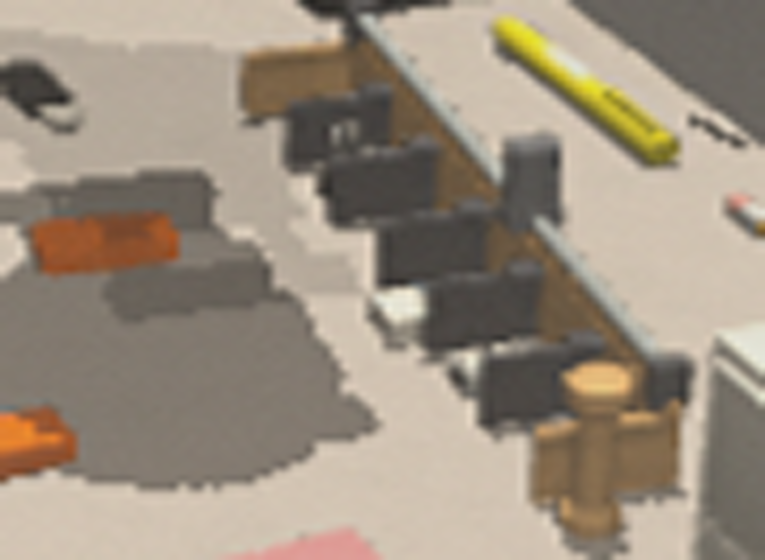

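The eraser sits in the third gap with only its white end showing at crop (400,310), and the tab stands over that gap at (530,180). I'll clear the arm so the top camera can confirm it numerically.

```bash
python3 -m crank '[[[0,0,0],[0,0,-4],1],[[0,0,0],[0,0,-4],1],[[0,0,0],[0,0,-3],1],[[0,0,0],[0,4.5,0],1],[[0,0,0],[0,4.5,0],1],[[0,0,0],[0,4.5,0],1],[[0,0,0],[0,4.5,0],1],[[0,0,0],[0,4.5,0],1]]'
python3 -m crank '[[[0,0,0],[0,4.5,0],1],[[0,0,0],[0,4.5,0],1],[[0,0,0],[0,4.5,0],1],[[0,0,0],[0,4.5,0],1],[[0,0,0],[0,4.5,0],1],[[0,0,0],[0,4.5,0],1],[[0,0,0],[0,4.5,0],1],[[0,0,0],[0,4.5,0],1]]'
python3 - <<'E'
from plant import r
from h import *
np.set_printoptions(linewidth=250)
c=r.capture("top"); np.savez("topf.npz",**c); im=c["color"].astype(int)
O=np.array([.5244,.0886,0]);a=np.radians(-7);ex=np.array([np.cos(a),np.sin(a),0]);ey=np.array([-ex[1],ex[0],0])
org=lambda P:np.c_[(P-O)@ex,(P-O)@ey]*1e3
s=(slice(160,200),slice(275,315)); b=np.zeros(im.shape[:2]); b[s]=((im[...,2]-im[...,0])/im.max(2))[s]
ys,xs=np.nonzero(b>.2); q=org(cast(c,np.c_[xs,ys],.012))
print("blue n",len(q)); 
for lo in range(-32,0,4):
    k=(q[:,0]>lo)&(q[:,0]<=lo+4)
    if k.any(): print(lo,q[k,1].min().round(1),q[k,1].max().round(1))
# rectified profile of brightness along x at y=-23,z=.012 ; across y at x=-43
g=im.min(2).astype(np.float32)
def prof(P):
    uv=proj(c,P).astype(np.float32); return cv2.remap(g,uv[:,:1],uv[:,1:],cv2.INTER_LINEAR).ravel().astype(int)
x=np.arange(-.06,-.02,.002); print("x",list(zip((x*1e3).round().astype(int).tolist(),prof(O+x[:,None]*ex-.0235*ey+[0,0,.012]).tolist())))
y=np.arange(-.044,0,.002)
for xx in(-.044,-.036): print(xx,list(zip((y*1e3).round().astype(int).tolist(),prof(O+xx*ex+y[:,None]*ey+[0,0,.012]).tolist())))
g=im.max(2).astype(np.float32); y=np.arange(-.05,.02,.002); print("tab row z.072",list(zip((y*1e3).round().astype(int).tolist(),prof(O+y[:,None]*ey+[0,0,.072]).tolist())))
E
```

```text
time_s: 18.2
tcp_pos: [0.4053, -0.0786, 0.2593]
eef_rot: [180.0, 0.0, -6.8]
contact_force: [1.5, -0.0, -0.2]
gripper_width: 0.0004
gripper_force: 0.0
time_s: 19.0
tcp_pos: [0.3628, -0.4355, 0.259]
eef_rot: [-180.0, 0.1, -6.8]
contact_force: [1.5, 0.0, -0.0]
gripper_width: 0.0005
gripper_force: 0.0
blue n 86
-32 -39.0 -21.0
-28 -38.7 -20.8
-24 -38.3 -27.0
-20 -38.0 -19.8
-16 -39.6 -19.4
-12 -37.1 -19.1
x [(-60, 159), (-58, 159), (-56, 159), (-54, 151), (-52, 121), (-50, 118), (-48, 147), (-46, 176), (-44, 179), (-42, 179), (-40, 179), (-38, 178), (-36, 170), (-34, 134), (-32, 114), (-30, 130), (-28, 133), (-26, 130), (-24, 134), (-22, 125)]
-0.044 [(-44, 149), (-42, 152), (-40, 156), (-38, 164), (-36, 178), (-34, 179), (-32, 179), (-30, 179), (-28, 179), (-26, 180), (-24, 179), (-22, 176), (-20, 168), (-18, 154), (-16, 158), (-14, 160), (-12, 160), (-10, 157), (-8, 153), (-6, 148), (-4, 142), (-2, 136)]
-0.036 [(-44, 85), (-42, 113), (-40, 138), (-38, 160), (-36, 167), (-34, 165), (-32, 165), (-30, 166), (-28, 168), (-26, 172), (-24, 171), (-22, 168), (-20, 157), (-18, 143), (-16, 150), (-14, 159), (-12, 160), (-10, 154), (-8, 136), (-6, 104), (-4, 86), (-2, 74)]
tab row z.072 [(-50, 177), (-48, 178), (-46, 177), (-44, 177), (-42, 178), (-40, 178), (-38, 178), (-36, 177), (-34, 167), (-32, 140), (-30, 120), (-28, 124), (-26, 125), (-24, 119), (-22, 108), (-20, 123), (-18, 161), (-16, 176), (-14, 177), (-12, 176), (-10, 176), (-8, 176), (-6, 176), (-4, 176), (-2, 177), (0, 177), (2, 177), (4, 176), (6, 176), (8, 176), (10, 176), (12, 177), (14, 177), (16, 177), (18, 177)]
```

The near end is at x ≈ -47.7 mm (home is -47), the eraser is straight in the third gap, and the tab is at y ≈ -25 mm, over the middle of that gap.

```bash
python3 - <<'E'
from plant import r
print(r.close_job())
E
```

```text
the job is handed in; nothing more can be done
None
```

The job is handed in at about 19 s of the 67 s: the tab stands over the third gap from the tall post, and the eraser was pushed straight into that gap against the back board, after a sideways finger nudge first to line it up; no bystander was seen to move, though I did not measure them at the end.

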